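Clear the comb and crank the vise onto the tin

TASK

The lid of the round tin is stuck, so hold the tin in the little dresser-top vise: first take the comb out from between the jaws and lay it flat inside the long ceramic tray, then crank the handle until the moving jaw grips the tin firmly against the fixed jaw, standing upright on the vise bed. Let go of the handle at the end and leave the votive holder, the hairbrush and the amber bottle where they stand.

Things in the scene. Friction and masses are not known exactly. Their poses are not given: they have to be found in the camera images.
- vise: Grey vise fixed to the dresser. Origin: centre of the underside of its base, 90 (x) x 270 (y) x 30 mm; the flat bed is the base's top, z = 30 mm. The screw runs along its y. Steel fixed jaw, 70 x 25 x 45 mm tall above the bed: gripping face at y = -100 mm, looking to +y. The gearbox with the crank stands at y = 75 to 125 mm, its top sloping to the vise's -x side (towards the robot).
- lamp (a point): Centre of the lamp head hung above the crank's far half on a stalk from behind: 50 (x) x 110 (y) x 14 mm, fixed at (28, 100, 207) mm of the vise's frame, so its front edge is at vise x = 3 mm. A gripper held vertically runs into it during a turn of the crank; one tilted about 30 degrees, coming in along the crank's axis, passes in front of it.
- jaw: Moving jaw, 70 (x) x 25 (y) x 45 mm tall, steel with a springy black rubber face that gives up to 5 mm (5 N per mm), axes as the vise. Origin: middle of the lower edge of its unpressed face, on the bed; it looks to the vise's -y. It is at vise y = 20 mm when joint crank is 0 and moves to -y 20 mm per full turn of the crank (3.18 mm per rad). Stays put when the crank is let go.
- crank (a joint): Angle of the crank, rad: grows as the jaw closes, which is clockwise as seen looking onto the crank from the knob's side (from the robot and above). Starts at 0 to 5; can turn on to 36. Turning it needs about 2.5 N at the knob, more once the tin is gripped.
- crank_hub (a point): Centre of the crank's hub, fixed at (-20, 100, 75) mm of the vise's frame, axes as the vise. The crank's axis passes through it and leans 30 degrees from vertical towards the vise's -x: its outward direction is (-sin 30, 0, cos 30) in the vise's frame.
- knob (a point): Point on the axis of the crank's free-spinning black knob, a round bar of 16 mm diameter and 34 mm length parallel to the crank's axis and 35 mm from it. The point lies 27 mm further outward along that axis than the hub centre, 14 mm short of the knob's outer end and 20 mm above the flat crank arm (16 mm wide) below. Pinch it with 30 to 40 N: a light pinch creeps off.
- tin: Round aluminium tin with a lid, 56 mm diameter, 40 mm tall, 60 to 130 g, standing on the vise bed 3 to 9 mm from the fixed jaw. Origin: centre of its underside, z up. It slides on the bed when pushed. When it touches both jaws their faces are 56 mm apart; a further sixth of a turn of the crank then presses the rubber in by 3.3 mm, a firm grip.
- comb: Black plastic comb, 170 (x) x 24 (y) x 5 mm (z), 25 g, lying flat on the bed across the gap between tin and moving jaw, its length roughly along the vise's x. Origin: centre of its underside. Its -x end sticks out 50 to 75 mm beyond the base's front edge, 30 mm above the dresser.
- long_tray: White ceramic tray, oblong, empty, fixed: 228 (x) x 108 (y) x 14 mm tall outside, walls and floor 4 mm. Origin: centre of its underside.
- square_tray: White ceramic tray, 110 x 110 x 14 mm, with two cufflinks in it, fixed; not to be used. Origin: centre of its underside.
- votive: Bystander: blue glass candle holder, 68 mm diameter, 65 mm tall. Origin: centre of its underside.
- hairbrush: Bystander: brush lying on the dresser. Origin: underside, near its middle.
- lotion: Bystander: amber bottle, 44 mm diameter, 110 mm tall. Origin: centre of its underside.
Things that resemble listed ones, but are neither listed nor needed, are in the scene too. There is more than one size of the comb; the one meant has the size given above.

How it is judged:
By the outcome, as a careful person would: the job done as asked, in the order asked, and still so for the second after the job is handed in, with the robot touching nothing.
It also fails if it takes over 72 s, if anything falls off the work surface, if the arm or the gripper's body presses on something with over 40 N, if the wrist force passes 120 N, or if a joint passes its speed limit or range.

ROBOT

A 6-joint arm with a two-finger parallel gripper is mounted at the origin on the work surface. World frame = base frame: x ahead of the robot, y to its left, z up, the work surface at z = 0. Lengths are in m, angles in rad, forces in N, time in s.
With the tool pointing down it reaches from about 0.375 to 0.975 m from the base axis. Payload 3.8 kg.
Tool frame: the origin (TCP) lies between the finger pads; the fingertips stand 8 mm ahead of it and the grasp point (between the pads) lies 11 mm behind it (tcp_to_tips is the distance from the TCP to the fingertips, in m); z points along the fingers, y is the line along which they close (so a half turn about z gives the same grasp; the last joint's range is limited). The gripper opens to 85 mm and grips with 20 to 120 N. Pads are 22 mm wide; open, the fingers measure 114 mm over their backs; the gripper's body (76 mm by 85 mm) begins 54 mm behind the grasp point. The pads swing forward as they close: fully open they stand 13 mm farther back than shut.
Start: joints at [1.275, 0.264, 1.604, -0, 1.274, -0.037], TCP at [0.173, 0.653, 0.239] pointing down, gripper open.
Joint ranges: [-2.63, 2.63], [-0.94, 2.18], [0.31, 2.57], [-1.31, 4.45], [0, 2.66], [-2.55, 2.55]. Speed limits (rad/s): [2.57, 2.57, 3.14, 3.14, 3.14, 3.14].

INTERFACE

Orientations are given as a rotation vector (axis times angle).
In Python, from workcell import * gives the robot as it stands.
- The arm moves only by the tool move_arm, never from a script. Its argument "series" is one flat list of numbers, 7 for each row, row after row: the finger opening in cm, from 0 to 8.54, then the shift along the tool's x, y, z in cm, then the turn, a rotation vector about the tool's x, y, z in degrees. A call has 1 to 5 rows; each row shifts and turns the commanded pose from where the row before left it, along the tool's axes as they then stand; what a row does not reach is not made up. A row lasts 1/8 s, in which the tool goes at most 62.5 mm and 10.7 degrees, less where a joint would pass 70% of its speed; a pose out of reach is approached as far as the arm can. A call is refused whole if a number of a shift passes 6.25 or a number of a turn 10.7, either way. A call with a gripper value outside its range is refused whole. The fingers move at their own pace and stop on an object; "grip_force" is the grip in N (left out, the last holds). Time passes only in rows, so rows that do not move let the fingers close. It gives the time, the measured TCP pose, the force, the opening and the grip force at its end, in the units of the state.
- read_state(): the state, without advancing time (a new reading comes with each control period).
- read_camera(name): name is "side" or "top"; returns the picture (420x560x3 uint8, red, green, blue); there is no depth.
- calibration(name): a dict with "camera_matrix" (3x3 intrinsics, pixels), "rvec" (rotation vector, rad) and "tvec" (3), from world to camera coordinates, as OpenCV has them. Camera axes: x right, y down, z forward; pixel columns grow to the right and rows downward; lengths in m; the calibration is good to about 2 mm. A picture is of the moment at which its call begins. calibration takes no time and is no camera call.
- finish_job(): hands the job in; it is judged then, once.
The state is a dict: "time": time; "q": joint angles; "joint_vel": joint speeds; "joint_torque": joint torques, N m; "tool_pos": TCP position; "tcp_rot": TCP orientation; "wrist_force": force on the tool from outside, world axes, zero at the start; "torque": the same for the moment, N m; "width": opening from 0.0 (shut) to 1.0 (fully open); "grip_force": force on a finger pad.
Only numpy, scipy, OpenCV 4.12 (cv2) and the standard library are available. Lean on these libraries where they do the work, as an engineer would, in place of code of your own. Each camera call takes 0.05 s, during which the arm holds its last target. There are 200 camera calls.

## Working session

There is one attempt and no reset: what is moved stays moved. The work goes in short steps, Python scripts to look and compute and a tool call to move; the robot and the scene stay as the last step left them, time stands still between calls to the robot, and variables do not carry over. Pictures are saved under pics/ and viewed, at most 10 in all, crops included, and the job is handed in when it is done.

Besides the shell and the picture viewer there is one more tool, called after "Call:" as a command line: name --argument value ..., lists and objects as JSON in quotes. move_arm: Moves the arm, as the interface text tells. Its arguments: {"type":"object","properties":{"series":{"type":"array"},"grip_force":{"type":"number"}},"required":["series"]}

```bash
ls; mkdir -p pics
python3 - <<'E'
from workcell import *
import cv2
for n in("top","side"):
    im=read_camera(n); cv2.imwrite(f"pics/{n}0.png",im[:,:,::-1]); print(n,calibration(n))
s=read_state(); print(s)
E
```

```text
pics
top {'camera_matrix': array([[428.84236137,   0.        , 274.49377016],
       [  0.        , 428.84236137, 207.63446826],
       [  0.        ,   0.        ,   1.        ]]), 'rvec': array([ 2.13574632, -2.13318068,  0.11901265]), 'tvec': array([0.00711426, 0.58066071, 0.910701  ])}
side {'camera_matrix': array([[397.29786948,   0.        , 284.21879792],
       [  0.        , 397.29786948, 204.6602848 ],
       [  0.        ,   0.        ,   1.        ]]), 'rvec': array([ 2.05197227, -0.18913775,  0.14581936]), 'tvec': array([-0.58089337,  0.17641967,  0.92175658])}
{'time': 0.1, 'q': array([ 1.27507878e+00,  2.64692359e-01,  1.60522133e+00, -1.48837550e-05,
        1.27373416e+00, -3.68961671e-02]), 'joint_vel': array([-3.10181263e-05, -1.93281119e-03, -2.21709328e-03,  3.04558030e-04,
       -2.92080680e-03, -8.05952748e-04]), 'joint_torque': array([ 9.72555717e-04, -5.16716158e+01, -3.68586910e+01, -6.63882201e-05,
        6.54671996e-03, -2.66595441e-05]), 'tool_pos': array([0.17257586, 0.65189741, 0.23808543]), 'tcp_rot': array([-0.40537274, -3.11499884,  0.00318712]), 'wrist_force': array([-0.20516213,  0.52779345, -0.71295283]), 'torque': array([0.01546535, 0.03253332, 0.00822318]), 'grip_force': 0.0, 'width': 1.00288607990417}
```

View pics/top0.png

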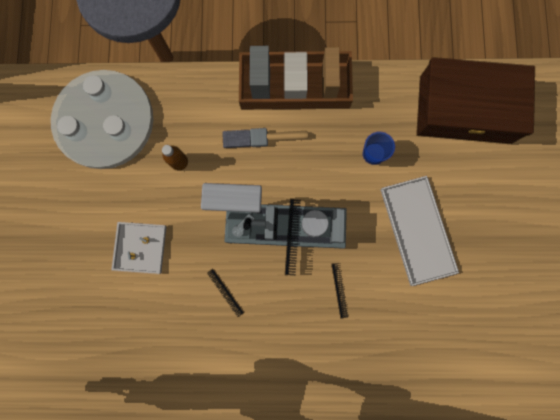

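View pics/side0.png

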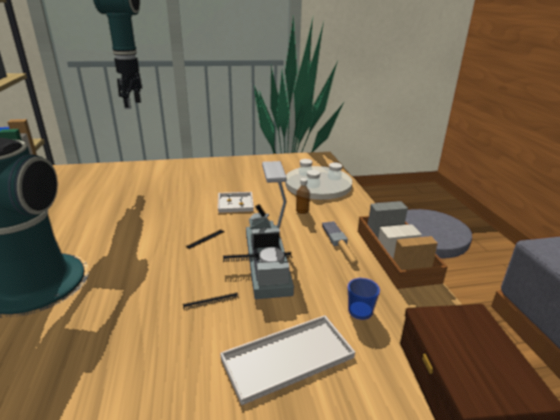

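The top view shows the vise at about (286,226), with the tin at (315,223), the crank and lamp at about (235,205), the long tray at (420,231) and the square tray at (140,248). There are three comb candidates: (292,238) across the bed (about 75 px long), (225,292) and (340,290) on the dresser (both about 50 px). The one across the bed fits. I'll check it in a crop.

```bash
cat > h.py <<'E'
import numpy as np, cv2
from workcell import *
from scipy.spatial.transform import Rotation as R
def cam(n):
    c=calibration(n); Rm=cv2.Rodrigues(c["rvec"])[0]; return c["camera_matrix"],Rm,np.array(c["tvec"]).ravel(),c["rvec"]
def ray(n,uv):
    K,Rm,t,_=cam(n); d=Rm.T@np.linalg.solve(K,[uv[0],uv[1],1.]); return -Rm.T@t,d
def onz(n,uv,z):
    o,d=ray(n,uv); return o+d*(z-o[2])/d[2]
def proj(n,p):
    K,Rm,t,r=cam(n); return cv2.projectPoints(np.atleast_2d(np.array(p,float)),r,t,K,None)[0].reshape(-1,2)
E
python3 - <<'E'
from h import *
a=cv2.imread("pics/top0.png"); c=cv2.resize(a[175:325,190:390],None,fx=4,fy=4,interpolation=cv2.INTER_CUBIC); cv2.imwrite("pics/topc.png",c)
a=cv2.imread("pics/side0.png"); c=cv2.resize(a[150:310,170:350],None,fx=3.7,fy=3.7,interpolation=cv2.INTER_CUBIC); cv2.imwrite("pics/sidec.png",c)
E
```

```text
(no output)
```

View pics/topc.png

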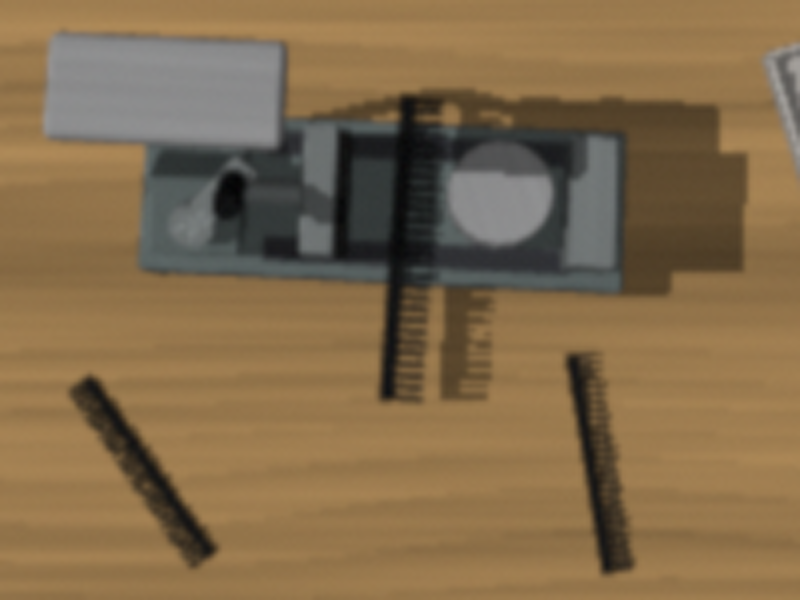

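View pics/sidec.png

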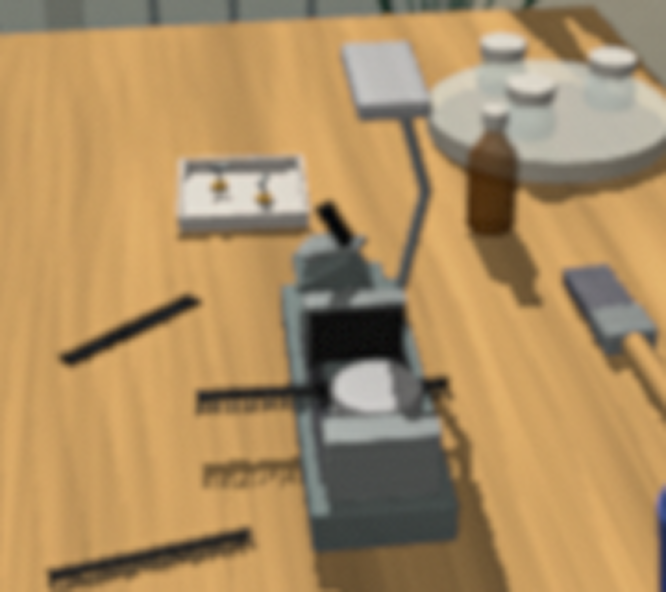

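The top crop confirms the choice: the bed comb's spine runs from (405,97) to (387,400), with its teeth on the tin's side. The two dresser combs are visibly shorter. The tin top is at (500,195), the knob at (232,193) and the hub at (190,225).

Run:
```python
from h import *
np.set_printoptions(precision=4,suppress=True)
f=lambda u,v:(190+u/4-.4,175+v/4-.4)
print("cam",ray("top",(0,0))[0],ray("side",(0,0))[0])
for k,uv,z in [("comb far spine",(401,97),.035),("comb far teeth",(441,97),.035),("comb near spine",(380,400),.035),("comb near teeth",(423,402),.035),
 ("c2a",(82,383),.005),("c2b",(205,560),.005),("c3a",(585,353),.005),("c3b",(618,572),.005),
 ("base nl bot",(140,270),.0),("base nr bot",(620,293),.0),("base fr top",(625,132),.03),("base nl top",(145,252),.03),("base nr top",(618,272),.03),
 ("tin top",(500,194),.07),("fix jaw L far",(587,135),.075),("fix L near",(567,266),.075),("fixR far",(617,135),.075),("fixR near",(617,268),.075),
 ("mov jaw face far",(340,125),.075),("mov near",(334,256),.075),
 ("lampRfar",(285,43),.214),("lampRnear",(281,148),.214),("lampLnear",(45,138),.214),("lampLfar",(52,32),.214)]:
    print(k,onz("top",f(*uv),z))
a=cv2.imread("pics/top0.png"); m=(a.min(2)>130).astype(np.uint8); m[:,:375]=0
m=cv2.morphologyEx(m,cv2.MORPH_CLOSE,np.ones((7,7)))
c=max(cv2.findContours(m,0,2)[0],key=cv2.contourArea); r=cv2.minAreaRect(c); print(r)
b=np.array([onz("top",p,.014) for p in cv2.boxPoints(r)]);print(b,np.linalg.norm(np.diff(b,axis=0),axis=1),b.mean(0))
```

```text
cam [ 0.4469 -0.0204  0.9831] [ 0.4126 -0.8293  0.6003]
comb far spine [ 0.6013 -0.0263  0.035 ]
comb far teeth [ 0.6013 -0.0487  0.035 ]
comb near spine [ 0.4338 -0.0146  0.035 ]
comb near teeth [ 0.4328 -0.038   0.035 ]
c2a [0.4423 0.1545 0.005 ]
c2b [0.3448 0.0832 0.005 ]
c3a [ 0.46   -0.1299  0.005 ]
c3b [ 0.3398 -0.146   0.005 ]
base nl bot [0.5066 0.1235 0.    ]
base nr bot [ 0.4939 -0.1508  0.    ]
base fr top [ 0.5822 -0.1514  0.03  ]
base nl top [0.5148 0.1165 0.03  ]
base nr top [ 0.5041 -0.146   0.03  ]
tin top [ 0.5431 -0.0788  0.07  ]
fix jaw L far [ 0.5742 -0.125   0.075 ]
fix L near [ 0.5045 -0.1133  0.075 ]
fixR far [ 0.5742 -0.1409  0.075 ]
fixR near [ 0.5035 -0.1396  0.075 ]
mov jaw face far [0.5797 0.0066 0.075 ]
mov near [0.5096 0.0095 0.075 ]
lampRfar [0.5973 0.0277 0.214 ]
lampRnear [0.5489 0.0291 0.214 ]
lampLnear [0.5535 0.1368 0.214 ]
lampLfar [0.6027 0.1349 0.214 ]
((419.10858154296875, 230.24734497070312), (103.0241928100586, 48.61882400512695), 72.6459732055664)
[[ 0.6288 -0.2332  0.014 ]
 [ 0.6622 -0.3396  0.014 ]
 [ 0.4402 -0.3965  0.014 ]
 [ 0.4082 -0.2936  0.014 ]] [0.1115 0.2292 0.1077] [ 0.5349 -0.3158  0.014 ]
```

```bash
cat >> h.py <<'E'
def vise():
    c=np.array([.545,-.0157,0]); a=np.arctan2(-.0127,.2743); return c,R.from_euler("z",a).as_matrix()
def V(p): c,M=vise(); return c+M@np.array(p,float)
def pose(s=None):
    s=s or read_state(); return np.array(s["tool_pos"]),R.from_rotvec(s["tcp_rot"])
def rows(p0,R0,p1,R1,n=None,op=8.5):
    """interpolate, print rows in tool axes (cm, deg); returns the pose reached by the rounded rows"""
    w=(R0.inv()*R1).as_rotvec(degrees=True); L=np.linalg.norm(p1-p0)*100
    n=n or int(max(np.ceil(L/5.5),np.ceil(np.linalg.norm(w)/10),1)); p,r=p0,R0; out=[]
    for i in range(n):
        t=(i+1)/n; pt=p0+(p1-p0)*t; rt=R0*R.from_rotvec(w*t,degrees=True)
        d=np.round(r.inv().apply(pt-p)*100,2); q=np.round((r.inv()*rt).as_rotvec(degrees=True),1)
        out.append([op,*d,*q]); p=p+r.apply(d/100); r=r*R.from_rotvec(q,degrees=True)
    for i in range(0,n,5): print([float(x)+0. for x in np.ravel(out[i:i+5])])
    return p,r
E
python3 - <<'E'
from h import *
np.set_printoptions(precision=4,suppress=True)
c,M=vise(); hub=V([-.02,.1,.075]); ax=M@[-.5,0,.866]; print("hub",hub,"px",proj("top",hub),proj("side",hub), "tin vise",M.T@(np.array([.5431,-.0788,.07])-c))
ex=M@[.866,0,.5]; ey=M@[0,1,0]
def mid(n,x0,x1,y0,y1):
    a=cv2.imread(f"pics/{n}0.png"); m=(a.max(2)<32).astype(np.uint8); k=np.zeros_like(m); k[y0:y1,x0:x1]=1
    cs=max(cv2.findContours(m*k,0,1)[0],key=cv2.contourArea); b=cv2.boundingRect(cs); mo=cv2.moments(cs); print(n,b,cv2.contourArea(cs)); return mo["m10"]/mo["m00"],mo["m01"]/mo["m00"]
u=mid("top",238,256,212,236); v=mid("side",254,272,200,220); print(u,v)
for n,uv in(("top",u),("side",v)):
    o,d=ray(n,uv); P=hub+.024*ax; x=o+d*((P-o)@ax)/(d@ax); e=x-P; print(n,x,"r",np.hypot(e@ex,e@ey),"ang",np.degrees(np.arctan2(e@ey,e@ex)))
for t in(-30,-45,-60,-75): 
    k=lambda h:hub+h*ax+.035*(np.cos(np.radians(t))*ex+np.sin(np.radians(t))*ey)
    print(t,[proj(n,k(h)).ravel() for n in("top","side") for h in(.007,.041)])
p,r=pose(); print(r.as_matrix())
b=np.radians(-4); y=np.array([-np.sin(b),np.cos(b),0]); z=np.array([0,0,-1.]); Rg=R.from_matrix(np.c_[np.cross(y,z),y,z])
p,r=rows(p,r,np.array([.478,-.0293,.14]),Rg,op=6)
p,r=rows(p,r,np.array([.478,-.0293,.035]),Rg,op=6); print(p)
E
```

```text
hub [0.5296 0.0851 0.075 ] px [[237.6675 229.1404]] [[255.4166 216.9116]] tin vise [ 0.001  -0.0631  0.07  ]
top (244, 218, 7, 12) 50.0
side (257, 206, 7, 10) 14.5
(247.1833333333333, 223.54) (260.1609195402299, 210.367816091954)
top [0.5382 0.0618 0.1082] r 0.03383425155608777 ang -42.54001637891007
side [0.5387 0.0583 0.1086] r 0.036837770379122836 ang -45.74913159380258
-30 [array([245.5191, 217.7502]), array([243.6127, 224.415 ]), array([264.6287, 212.6635]), array([258.0325, 202.988 ])]
-45 [array([248.9638, 220.3504]), array([247.1868, 227.0959]), array([263.0808, 215.0512]), array([256.4226, 205.3593])]
-60 [array([251.5859, 223.6376]), array([249.9092, 230.4829]), array([260.8874, 217.4578]), array([254.1672, 207.7656])]
-75 [array([253.2091, 227.3766]), array([251.597 , 234.3333]), array([258.2026, 219.7065]), array([251.425, 210.03 ])]
[[-0.9667  0.2559 -0.0006]
 [ 0.2559  0.9667 -0.002 ]
 [ 0.0001 -0.0021 -1.    ]]
[6.0, -3.35, -4.14, 0.71, 0.0, 0.0, -0.8, 6.0, -3.3, -4.19, 0.71, 0.0, 0.0, -0.7, 6.0, -3.24, -4.23, 0.71, 0.0, 0.0, -0.8, 6.0, -3.19, -4.28, 0.71, 0.0, 0.0, -0.8, 6.0, -3.13, -4.32, 0.7, 0.0, 0.0, -0.8]
[6.0, -3.06, -4.36, 0.71, 0.0, 0.0, -0.7, 6.0, -3.01, -4.4, 0.71, -0.1, 0.0, -0.8, 6.0, -2.95, -4.44, 0.7, 0.0, 0.0, -0.8, 6.0, -2.89, -4.49, 0.7, 0.0, 0.0, -0.8, 6.0, -2.82, -4.52, 0.71, 0.0, 0.0, -0.7]
[6.0, -2.77, -4.56, 0.7, 0.0, 0.0, -0.8, 6.0, -2.71, -4.59, 0.7, 0.0, 0.0, -0.8, 6.0, -2.64, -4.63, 0.7, 0.0, 0.0, -0.8, 6.0, -2.57, -4.67, 0.7, 0.0, 0.0, -0.7]
[6.0, 0.0, 0.0, 5.25, 0.0, 0.0, 0.0, 6.0, 0.0, 0.0, 5.25, 0.0, 0.0, 0.0]
[ 0.478  -0.0293  0.035 ]
```

Call:
move_arm --series '[6,-3.4,-4.1,0.7,0,0,-0.8,6,-3.3,-4.2,0.7,0,0,-0.8,6,-3.2,-4.2,0.7,0,0,-0.8,6,-3.2,-4.3,0.7,0,0,-0.8,6,-3.1,-4.3,0.7,0,0,-0.8]' --grip_force 30

```text
time: 0.72
tool_pos: [0.2824, 0.4081, 0.2036]
tcp_rot: [-0.295, -3.128, 0.001]
wrist_force: [0.0, -0.5, 0.3]
width: 0.703
grip_force: 0.0
```

Call:
move_arm --series '[6,-3.1,-4.4,0.7,0,0,-0.8,6,-3,-4.4,0.7,0,0,-0.8,6,-3,-4.4,0.7,0,0,-0.8,6,-2.9,-4.5,0.7,0,0,-0.8,6,-2.8,-4.5,0.7,0,0,-0.8]'

```text
time: 1.35
tool_pos: [0.3929, 0.1654, 0.1689]
tcp_rot: [0.186, 3.136, 0.0]
wrist_force: [0.1, 0.0, -0.9]
width: 0.702
grip_force: 0.0
```

Call:
move_arm --series '[6,-2.8,-4.6,0.7,0,0,-0.8,6,-2.7,-4.6,0.7,0,0,-0.8,6,-2.6,-4.6,0.7,0,0,-0.8,6,-2.6,-4.7,0.7,0,0,-0.8,6,0,0,0,0,0,0]'

```text
time: 1.98
tool_pos: [0.4816, -0.0305, 0.1406]
tcp_rot: [-0.107, -3.139, 0.001]
wrist_force: [0.5, 1.2, -0.6]
width: 0.702
grip_force: 0.0
```

Run:
```python
from h import *
np.set_printoptions(precision=4,suppress=True)
p,r=pose(); s=read_state(); print(p,r.as_matrix(),s["q"],s["width"])
b=np.radians(-4); y=np.array([-np.sin(b),np.cos(b),0]); z=np.array([0,0,-1.]); Rg=R.from_matrix(np.c_[np.cross(y,z),y,z])
p,r=rows(p,r,np.array([.478,-.0293,.035]),Rg,n=4,op=5)
```

```text
[ 0.4816 -0.0305  0.1406] [[-0.9977  0.0682 -0.0008]
 [ 0.0682  0.9977 -0.0005]
 [ 0.0008 -0.0005 -1.    ]] [-0.1144 -0.0156  2.1082 -0.0007  1.0498 -1.6166] 0.7015960189074937
[5.0, 0.09, 0.02, 2.64, 0.0, 0.0, 0.0, 5.0, 0.09, 0.03, 2.64, 0.0, 0.0, 0.0, 5.0, 0.09, 0.02, 2.64, 0.0, 0.0, 0.1, 5.0, 0.09, 0.03, 2.64, 0.0, 0.0, 0.0]
```

Call:
move_arm --series '[5,0.1,0,2.7,0,0,0,5,0.1,0,2.7,0,0,0,5,0.1,0,2.6,0,0,0,5,0.1,0.1,2.6,0,0,0,5,0,0,0,0,0,0]'

```text
time: 2.6
tool_pos: [0.474, -0.025, 0.0332]
tcp_rot: [-0.098, -3.134, -0.001]
wrist_force: [0.3, -0.7, -0.0]
width: 0.586
grip_force: 0.0
```

Call:
move_arm --series '[1.5,0,0,0,0,0,0,1.5,0,0,0,0,0,0,1.5,0,0,0,0,0,0,1.5,0,0,0,0,0,0]'

```text
time: 3.1
tool_pos: [0.4782, -0.0262, 0.0363]
tcp_rot: [0.1, 3.138, 0.0]
wrist_force: [1.0, 1.0, 3.1]
width: 0.267
grip_force: 29.5
```

Call:
move_arm --series '[1.5,0,0,-2,0,0,0,1.5,0,0,-3,0,0,0,1.5,0,0,-3,0,0,0,1.5,0,0,-2,0,0,0,1.5,0,0,0,0,0,0]'

```text
time: 3.72
tool_pos: [0.4786, -0.0266, 0.1371]
tcp_rot: [0.1, 3.136, -0.001]
wrist_force: [-0.4, 0.1, -0.1]
width: 0.273
grip_force: 29.5
```

Run:
```python
from h import *
np.set_printoptions(precision=4,suppress=True)
p,r=pose(); s=read_state(); print(p,s["width"]*85)
a=read_camera("top")[:,:,::-1]; b=read_camera("side")[:,:,::-1]
A=cv2.resize(a[160:340,210:390],(400,400)); B=cv2.resize(b[150:310,190:350],(400,400)); cv2.imwrite("pics/lift.png",np.hstack([A,B]))
b=np.radians(14.8+.1); y=np.array([-np.sin(b),np.cos(b),0]); z=np.array([0,0,-1.]); Rg=R.from_matrix(np.c_[np.cross(y,z),y,z])
p,r=rows(p,r,np.array([.497,-.326,.13]),Rg,op=1.5)
p,r=rows(p,r,np.array([.497,-.326,.013]),Rg,op=1.5)
```

```text
[ 0.4786 -0.0266  0.1371] 23.164139947432435
[1.5, -0.62, -4.96, 0.12, 0.0, 0.0, -3.1, 1.5, -0.36, -4.99, 0.12, 0.0, 0.1, -3.1, 1.5, -0.08, -4.99, 0.13, 0.0, 0.0, -3.1, 1.5, 0.19, -5.0, 0.12, 0.0, 0.0, -3.1, 1.5, 0.45, -4.98, 0.12, -0.1, 0.1, -3.0]
[1.5, 0.72, -4.95, 0.12, 0.0, 0.0, -3.1]
[1.5, 0.0, 0.0, 3.9, 0.0, 0.0, 0.0, 1.5, 0.0, 0.0, 3.9, 0.0, 0.0, 0.0, 1.5, 0.0, 0.0, 3.9, 0.0, 0.0, 0.0]
```

View pics/lift.png

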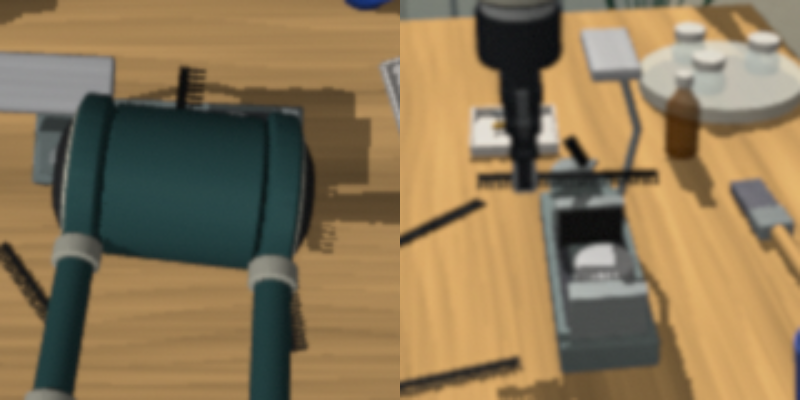

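The side crop at (570,180) shows the comb held level above the vise, and the tin is still at (600,262). Next it goes to the tray.

Call:
move_arm --series '[1.5,-0.6,-5,0.1,0,0,-3.1,1.5,-0.4,-5,0.1,0,0,-3.1,1.5,-0.1,-5,0.1,0,0,-3.1,1.5,0.2,-5,0.1,0,0,-3.1,1.5,0.5,-5,0.1,0,0,-3.1]'

```text
time: 4.45
tool_pos: [0.4912, -0.2777, 0.1282]
tcp_rot: [0.327, -3.122, -0.003]
wrist_force: [0.5, 0.6, 0.0]
width: 0.266
grip_force: 29.5
```

Call:
move_arm --series '[1.5,0.7,-5,0.1,0,0,-3.1,1.5,0,0,3,0,0,0,1.5,0,0,3,0,0,0,1.5,0,0,0,0,0,0,1.5,0,0,0,0,0,0]'

```text
time: 5.08
tool_pos: [0.4956, -0.3268, 0.069]
tcp_rot: [0.409, -3.114, -0.001]
wrist_force: [-0.1, 0.3, 0.0]
width: 0.269
grip_force: 29.5
```

Run:
```python
from h import *
np.set_printoptions(precision=4,suppress=True)
p,r=pose(); s=read_state(); print(p,s["width"]*85)
b=np.radians(14.8+.1); y=np.array([-np.sin(b),np.cos(b),0]); z=np.array([0,0,-1.]); Rg=R.from_matrix(np.c_[np.cross(y,z),y,z])
p,r=rows(p,r,np.array([.497,-.326,.0135]),Rg,op=1.5,n=3)
```

```text
[ 0.4956 -0.3268  0.069 ] 22.859931320738536
[1.5, -0.05, 0.01, 1.85, 0.0, 0.0, 0.0, 1.5, -0.05, 0.02, 1.85, 0.0, 0.0, 0.1, 1.5, -0.06, 0.01, 1.85, 0.0, 0.0, 0.0]
```

Call:
move_arm --series '[1.5,-0.1,0,2,0,0,0,1.5,0,0,2,0,0,0,1.5,0,0,1.5,0,0,0,1.5,0,0,0,0,0,0,1.5,0,0,0,0,0,0]'

```text
time: 5.7
tool_pos: [0.4964, -0.3265, 0.0135]
tcp_rot: [0.409, -3.114, -0.001]
wrist_force: [0.5, -0.5, -0.3]
width: 0.266
grip_force: 29.5
```

Call:
move_arm --series '[4,0,0,0,0,0,0,4,0,0,0,0,0,0,4,0,0,0,0,0,0,4,0,0,-2,0,0,0,4,0,0,-5,0,0,0]'

```text
time: 6.32
tool_pos: [0.4947, -0.3253, 0.0833]
tcp_rot: [0.409, -3.111, -0.006]
wrist_force: [0.2, 0.3, -0.2]
width: 0.469
grip_force: 0.0
```

Call:
move_arm --series '[4,0,0,-5,0,0,0,4,0,0,-3,0,0,0,4,0,0,-3,0,0,0]'

```text
time: 6.7
tool_pos: [0.4971, -0.327, 0.1978]
tcp_rot: [-0.409, 3.113, -0.003]
wrist_force: [-1.1, -0.2, 0.1]
width: 0.47
grip_force: 0.0
```

```bash
cat >> h.py <<'E'
def crank(ang,h=.027):   # point h outward of the hub along the axis, on the knob's circle; ang in deg, clockwise turning lowers it
    c,M=vise(); hub=V([-.02,.1,.075]); ax=M@[-.5,0,np.cos(np.pi/6)]; ex=M@[np.cos(np.pi/6),0,.5]; ey=M@[0,1,0]; a=np.radians(ang)
    return hub+h*ax+.035*(np.cos(a)*ex+np.sin(a)*ey),ax,ey
E
python3 - <<'E'
from h import *
np.set_printoptions(precision=4,suppress=True)
p,r=pose(); s=read_state(); print(p,s["width"]*85,s["q"])
b=read_camera("side")[:,:,::-1]
cv2.imwrite("pics/placed.png",cv2.resize(b[150:410,200:400],None,fx=2.2,fy=2.2))
k,ax,ey=crank(-43); z=-ax; Rk=R.from_matrix(np.c_[np.cross(ey,z),ey,z])
print("knob",k)
p,r=rows(p,r,np.array([.43,-.05,.24]),r,op=4)
p,r=rows(p,r,k+.10*ax,Rk,op=4)
p,r=rows(p,r,k-.008*ax,Rk,op=4)
E
```

```text
[ 0.4971 -0.327   0.1978] 39.9674482114218 [-0.6237  0.1417  1.828  -0.      1.1689 -2.4558]
knob [0.5372 0.0609 0.1112]
[4.0, -0.11, 4.75, -0.71, 0.0, 0.0, 0.0, 4.0, -0.12, 4.75, -0.72, 0.0, 0.0, 0.0, 4.0, -0.11, 4.74, -0.71, 0.0, 0.0, 0.0, 4.0, -0.11, 4.75, -0.72, 0.0, 0.0, 0.0, 4.0, -0.12, 4.75, -0.71, 0.0, 0.0, 0.0]
[4.0, -0.11, 4.75, -0.72, 0.0, 0.0, 0.0]
[4.0, -2.11, 2.37, 1.05, 1.1, -7.4, 4.3, 4.0, -1.78, 2.53, 1.26, 1.1, -7.4, 4.3, 4.0, -1.41, 2.68, 1.42, 1.2, -7.4, 4.3, 4.0, -1.01, 2.8, 1.51, 1.1, -7.4, 4.3]
[4.0, 0.0, 0.0, 5.4, 0.0, 0.0, 0.0, 4.0, -0.01, 0.0, 5.4, 0.0, 0.0, 0.0]
```

View pics/placed.png

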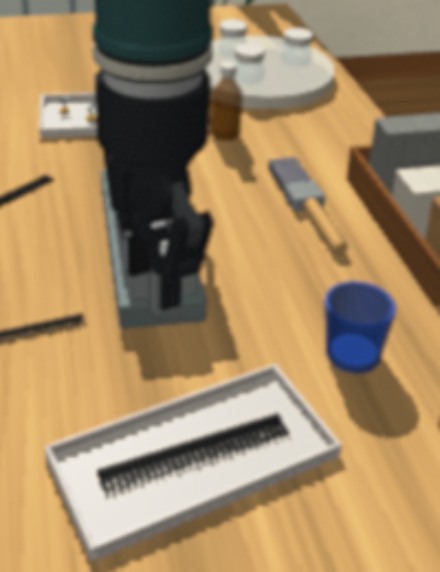

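The comb lies flat in the long tray, at about (190,455) in the crop. Next I go to the crank.

Call:
move_arm --series '[4,-0.1,4.7,-0.7,0,0,0,4,-0.1,4.7,-0.7,0,0,0,4,-0.1,4.7,-0.7,0,0,0,4,-0.1,4.8,-0.7,0,0,0,4,-0.1,4.8,-0.7,0,0,0]' --grip_force 36

```text
time: 7.38
tool_pos: [0.4399, -0.0952, 0.2308]
tcp_rot: [-0.408, 3.113, -0.001]
wrist_force: [0.5, 0.3, 0.3]
width: 0.467
grip_force: 0.0
```

Call:
move_arm --series '[4,-0.1,4.8,-0.7,0,0,0,4,-2.1,2.4,1,1.1,-7.4,4.3,4,-1.8,2.5,1.3,1.1,-7.4,4.3,4,-1.4,2.7,1.4,1.1,-7.4,4.3,4,-1,2.8,1.5,1.1,-7.4,4.3]'

```text
time: 8.0
tool_pos: [0.4863, 0.0635, 0.1965]
tcp_rot: [0.063, 2.616, -0.011]
wrist_force: [0.9, -1.4, -0.5]
width: 0.47
grip_force: 0.0
```

Call:
move_arm --series '[4,0,0,0,0,0,0,4,0,0,0,0,0,0]'

```text
time: 8.25
tool_pos: [0.4859, 0.0629, 0.196]
tcp_rot: [0.056, 2.623, -0.013]
wrist_force: [-1.0, 0.7, 0.3]
width: 0.467
grip_force: 0.0
```

Run:
```python
from h import *
np.set_printoptions(precision=4,suppress=True)
p,r=pose(); s=read_state(); print(p,s["width"]*85,s["q"])
k,ax,ey=crank(-43); z=-ax; Rk=R.from_matrix(np.c_[np.cross(ey,z),ey,z]); print("err",Rk.inv().apply(p-k-.1*ax))
p,r=rows(p,r,k-.008*ax,Rk,op=4,n=4)
print(r.inv().apply(k-.008*ax-p)*100)
```

```text
[0.4859 0.0629 0.196 ] 39.73662340873838 [ 0.1389 -0.3809  2.3793 -0.1486  0.637  -1.2925]
err [ 0.002  -0.0004  0.0009]
[4.0, -0.06, 0.0, 2.68, 0.0, -0.1, 0.0, 4.0, -0.06, 0.0, 2.68, 0.1, 0.0, 0.1, 4.0, -0.06, 0.0, 2.67, 0.0, -0.1, 0.0, 4.0, -0.06, 0.01, 2.68, 0.1, -0.1, 0.1]
[ 0.0002 -0.0003  0.0011]
```

Call:
move_arm --series '[4,-0.1,0,3,0,0,0,4,-0.1,0,3,0,0,0,4,0,0,3,0,0,0,4,0,0,1.7,0,0,0,4,0,0,0,0,0,0]'

```text
time: 8.88
tool_pos: [0.5411, 0.059, 0.1024]
tcp_rot: [0.061, 2.625, -0.014]
wrist_force: [0.2, -0.1, 0.1]
width: 0.465
grip_force: 0.0
```

Run:
```python
from h import *
np.set_printoptions(precision=4,suppress=True)
s=read_state(); p,r=pose(s); print(s["wrist_force"])
k,ax,ey=crank(-43); z=-ax; Rk=R.from_matrix(np.c_[np.cross(ey,z),ey,z]); print("err cm",Rk.inv().apply(p-k+.008*ax)*100)
b=read_camera("side")[:,:,::-1];t=read_camera("top")[:,:,::-1]
cv2.imwrite("pics/knob.png",np.hstack([cv2.resize(b[150:270,210:330],(400,400)),cv2.resize(t[170:270,210:310],(400,400))]))
```

```text
[ 0.2317 -0.0818  0.119 ]
err cm [ 0.0991 -0.1672  0.1597]
```

View pics/knob.png

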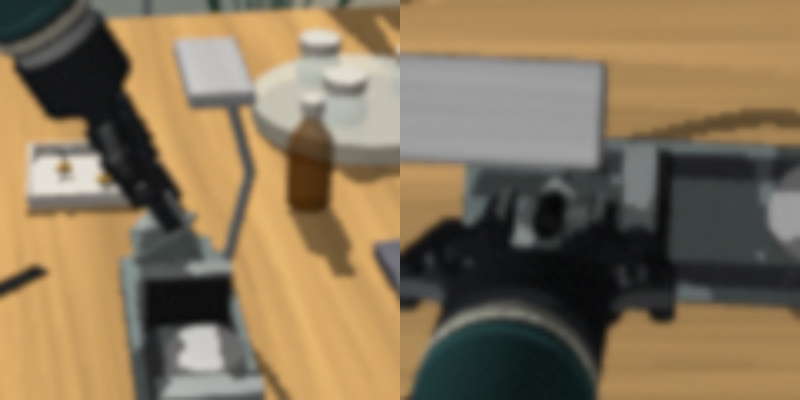

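The top half shows the knob at (550,212), between the fingertips at (505,215) and (600,205). I close on it.

Call:
move_arm --series '[4,-0.1,0.1,-0.1,0,0,0,0.8,0,0,0,0,0,0,0.8,0,0,0,0,0,0,0.8,0,0,0,0,0,0,0.8,0,0,0,0,0,0]' --grip_force 38

```text
time: 9.6
tool_pos: [0.5412, 0.0615, 0.1052]
tcp_rot: [0.058, 2.622, -0.013]
wrist_force: [-3.7, -2.5, 6.4]
width: 0.171
grip_force: 37.2
```

Run:
```python
from h import *
np.set_printoptions(precision=4,suppress=True)
s=read_state(); p,r=pose(s); print(s["wrist_force"],s["width"]*85,s["grip_force"])
k,ax,ey=crank(-43); z=-ax; Rk=R.from_matrix(np.c_[np.cross(ey,z),ey,z]); print("err cm",Rk.inv().apply(p-k+.008*ax)*100,(Rk.inv()*r).as_rotvec(degrees=True))
# circle in tool axes, clockwise seen from the knob's side: ang falls
h,_,_=crank(0); ex=(h-V([-.02,.1,.075])-.027*ax)/.035
rel=p-(V([-.02,.1,.075])+.027*ax); a0=np.degrees(np.arctan2(rel@ey,rel@ex)); print("a0",a0,"r",np.hypot(rel@ey,rel@ex))
f=lambda a:.035*(np.cos(np.radians(a))*ex+np.sin(np.radians(a))*ey)
for i in range(12):
    a=-43-30*i; print(i,a-30,np.round(Rk.inv().apply(f(a-30)-f(a))*100,2))
```

```text
[-3.7125 -2.5144  6.3727] 14.520053226651612 37.167822687024454
err cm [-0.0502  0.08   -0.0843] [-0.1613  0.2508 -0.0766]
a0 -41.47450750640252 r 0.03483388159192242
0 -73 [ 1.54 -0.96  0.  ]
1 -103 [ 1.81 -0.06  0.  ]
2 -133 [1.6  0.85 0.  ]
3 -163 [0.96 1.54 0.  ]
4 -193 [ 0.06  1.81 -0.  ]
5 -223 [-0.85  1.6  -0.  ]
6 -253 [-1.54  0.96 -0.  ]
7 -283 [-1.81  0.06 -0.  ]
8 -313 [-1.6  -0.85 -0.  ]
9 -343 [-0.96 -1.54 -0.  ]
10 -373 [-0.06 -1.81  0.  ]
11 -403 [ 0.85 -1.6   0.  ]
```

Call:
move_arm --series '[0.8,1.5,-1,0,0,0,0,0.8,1.8,-0.1,0,0,0,0,0.8,1.6,0.8,0,0,0,0,0.8,1,1.5,0,0,0,0]'

```text
time: 10.1
tool_pos: [0.489, 0.0749, 0.0749]
tcp_rot: [0.06, 2.623, -0.014]
wrist_force: [0.8, -0.7, 3.8]
width: 0.168
grip_force: 38.4
```

```bash
cat >> h.py <<'E'
def rep():
    s=read_state(); p,r=pose(s); k,ax,ey=crank(0); z=-ax; Rk=R.from_matrix(np.c_[np.cross(ey,z),ey,z]); hub=V([-.02,.1,.075]); ex=(k-hub-.027*ax)/.035; e=p-hub
    print("t",s["time"],"ang %.1f r %.4f h %.4f"%(np.degrees(np.arctan2(e@ey,e@ex)),np.hypot(e@ex,e@ey),e@ax),"F tool",np.round(Rk.inv().apply(s["wrist_force"]),1),"w %.1f g %.1f"%(s["width"]*85,s["grip_force"]),"q",np.round(s["q"],2))
E
python3 -c "
from h import *
rep()"
```

```text
t 10.1 ang -160.9 r 0.0368 h 0.0199 F tool [-2.7 -0.7 -2.9] w 14.2 g 38.4 q [ 0.18 -0.16  2.48 -0.34  0.33 -1.06]
```

Call:
move_arm --series '[0.8,0.1,1.8,0,0,0,0,0.8,-0.8,1.6,0,0,0,0,0.8,-1.5,1,0,0,0,0,0.8,-1.8,0.1,0,0,0,0]'

```text
time: 10.6
tool_pos: [0.5253, 0.1189, 0.0943]
tcp_rot: [0.057, 2.627, -0.015]
wrist_force: [-9.8, -7.8, 8.0]
width: 0.167
grip_force: 39.7
```

Call:
move_arm --series '[0.8,-1.6,-0.8,0,0,0,0,0.8,-1,-1.5,0,0,0,0,0.8,-0.1,-1.8,0,0,0,0,0.8,0.8,-1.6,0,0,0,0]'

```text
time: 11.1
tool_pos: [0.5417, 0.0617, 0.1055]
tcp_rot: [0.058, 2.62, -0.011]
wrist_force: [-4.6, 5.8, 3.0]
width: 0.17
grip_force: 38.8
```

```bash
python3 -c "
from h import *
rep()
k,ax,ey=crank(0); z=-ax; Rk=R.from_matrix(np.c_[np.cross(ey,z),ey,z]); p,r=pose(); print('err cm',Rk.inv().apply(p-crank(-43,.019)[0])*100,(Rk.inv()*r).as_rotvec(degrees=True))"
```

```text
t 11.1 ang -40.7 r 0.0350 h 0.0199 F tool [ 2.7  5.6 -5.1] w 14.4 g 38.8 q [ 0.11 -0.11  2.37 -0.21  0.38 -1.24]
err cm [-0.09797973  0.10353375 -0.08556634] [-0.24450008  0.17207486 -0.04766516]
```

Call:
move_arm --series '[0.8,1.5,-1,0,0,0,0,0.8,1.8,-0.1,0,0,0,0,0.8,1.6,0.8,0,0,0,0,0.8,1,1.5,0,0,0,0]'

```text
time: 11.6
tool_pos: [0.489, 0.0752, 0.0748]
tcp_rot: [0.06, 2.623, -0.014]
wrist_force: [3.3, -1.6, 5.4]
width: 0.173
grip_force: 38.7
```

Call:
move_arm --series '[0.8,0.1,1.8,0,0,0,0,0.8,-0.8,1.6,0,0,0,0,0.8,-1.5,1,0,0,0,0,0.8,-1.8,0.1,0,0,0,0]'

```text
time: 12.1
tool_pos: [0.5247, 0.119, 0.0939]
tcp_rot: [0.057, 2.627, -0.015]
wrist_force: [-10.8, -7.2, 9.9]
width: 0.171
grip_force: 40.2
```

Call:
move_arm --series '[0.8,-1.6,-0.8,0,0,0,0,0.8,-1,-1.5,0,0,0,0,0.8,-0.1,-1.8,0,0,0,0,0.8,0.8,-1.6,0,0,0,0]'

```text
time: 12.6
tool_pos: [0.5416, 0.0617, 0.1054]
tcp_rot: [0.058, 2.62, -0.011]
wrist_force: [-2.7, 5.1, 4.2]
width: 0.165
grip_force: 39.1
```

Call:
move_arm --series '[0.8,0,0,0,0,0,0]'

```text
time: 12.72
tool_pos: [0.5403, 0.0603, 0.1047]
tcp_rot: [0.06, 2.622, -0.014]
wrist_force: [-3.5, -5.8, 10.2]
width: 0.166
grip_force: 39.6
```

```bash
python3 -c "
from h import *
rep()
b=read_camera('side')[:,:,::-1];t=read_camera('top')[:,:,::-1]
cv2.imwrite('pics/t2.png',np.hstack([cv2.resize(b[200:300,230:330],(400,400)),cv2.resize(t[170:270,260:360],(400,400))]))
"
```

```text
t 12.725 ang -44.0 r 0.0349 h 0.0198 F tool [ -2.3  -5.9 -10.4] w 14.1 g 39.6 q [ 0.11 -0.12  2.37 -0.21  0.38 -1.24]
```

View pics/t2.png

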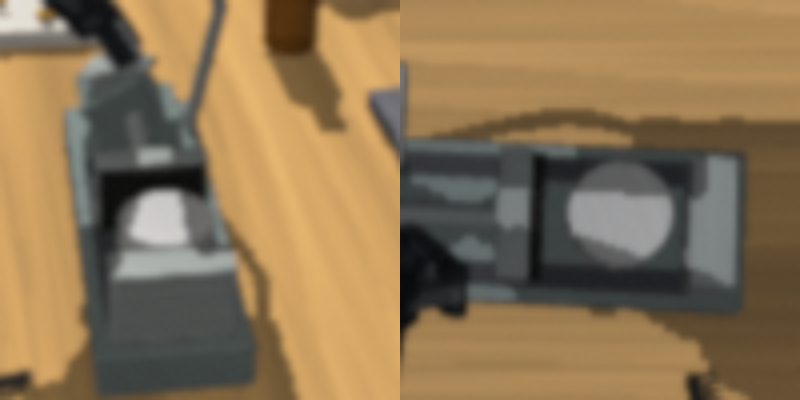

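The top half shows the moving jaw's steel edge at x≈533 and its rubber out to 545. The tin spans 567–673 and the fixed jaw's face is at 690, so about 20 mm of closure remains. I'll measure this more exactly by profile.

```bash
cat >> h.py <<'E'
def prof(n="top",xs=(-.032,-.026,-.02,-.014,.014,.02,.026,.032)):
    t=np.mean([read_camera(n).astype(float).mean(2) for _ in range(3)],0).astype(np.float32); ys=np.arange(-.14,.02,.001)
    L=[]
    for x in xs:
        u=proj(n,[V([x,y,.075]) for y in ys]).astype(np.float32); L.append(cv2.remap(t,u[:,:1],u[:,1:],1).ravel())
    return ys,np.array(L)
E
python3 - <<'E'
from h import *
ys,L=prof()
for i in range(0,len(ys),2): print(round(ys[i]*1000),L[:,i].astype(int))
E
```

```text
-140 [69 68 72 75 80 80 79 83]
-138 [69 69 72 75 80 80 79 83]
-136 [69 69 72 76 80 80 79 83]
-134 [69 69 72 76 80 80 79 83]
-132 [69 69 72 76 78 78 78 81]
-130 [67 67 70 74 72 73 74 76]
-128 [63 63 64 67 65 67 68 67]
-126 [72 73 70 73 71 70 69 66]
-124 [ 95  99  97 100  94  94  90  79]
-122 [111 119 119 120 122 123 119 101]
-120 [109 126 126 126 128 129 128 106]
-118 [105 127 127 127 129 128 128 108]
-116 [102 127 128 128 129 129 129 112]
-114 [ 94 128 129 129 130 131 130 116]
-112 [ 86 127 130 130 131 131 131 119]
-110 [ 81 126 130 130 128 123 124 114]
-108 [ 79 124 130 130 114  99 101  94]
-106 [ 78 118 129 129  94  82  82  76]
-104 [ 76 111 128 128  80  75  74  69]
-102 [ 68 102 124 123  70  67  67  68]
-100 [ 53  84 112 104  55  53  54  65]
-98 [41 61 91 70 47 42 43 61]
-96 [37 50 66 56 52 37 37 60]
-94 [34 54 61 61 58 35 34 60]
-92 [32 57 63 63 61 34 34 61]
-90 [33 58 63 64 66 34 34 61]
-88 [33 59 64 77 77 37 34 61]
-86 [ 34  59  64 106  90  45  34  61]
-84 [ 33  59  70 134  96  61  35  61]
-82 [ 33  60  87 151  97  78  36  61]
-80 [ 33  60 111 157  97  87  43  61]
-78 [ 33  60 
[... 977 characters left out ...]
00]
-24 [30 50 58 58 53 30 32 97]
-22 [23 34 39 37 37 23 24 87]
-20 [16 19 19 17 21 15 14 80]
-18 [18 15 15 17 21 16 13 77]
-16 [40 38 35 36 42 38 34 73]
-14 [69 68 63 61 70 67 61 75]
-12 [77 77 75 74 81 74 71 75]
-10 [78 78 77 77 82 74 73 75]
-8 [77 78 77 76 82 74 74 75]
-6 [77 78 77 76 81 73 73 76]
-4 [78 77 76 76 80 72 72 76]
-2 [77 76 75 75 78 71 71 76]
0 [73 76 73 72 76 67 67 77]
2 [63 80 73 67 79 60 60 83]
4 [56 90 80 64 89 56 56 97]
6 [ 55  98  94  63  98  56  56 101]
8 [ 56 101  98  64 101  57  57 102]
10 [ 56 101  99  65 101  57  58 101]
12 [ 56 101 104  69 100  57  58 101]
14 [ 54 100 106  76  99  56  58 101]
16 [ 45  96 107  78  99  56  58 101]
18 [ 28  93 107  75 101  57  57 100]
```

The fixed jaw reads at y = -99.5 and -124.5 mm against the given -100 and -125. The moving face is at about -23, so contact is about 21 mm on (378°). I do one more turn, then measure again.

Call:
move_arm --series '[0.8,1.5,-1,0,0,0,0,0.8,1.8,-0.1,0,0,0,0,0.8,1.6,0.8,0,0,0,0,0.8,1,1.5,0,0,0,0]'

```text
time: 13.48
tool_pos: [0.4889, 0.0752, 0.0748]
tcp_rot: [0.06, 2.623, -0.013]
wrist_force: [3.5, -1.3, 5.1]
width: 0.172
grip_force: 39.0
```

Call:
move_arm --series '[0.8,0.1,1.8,0,0,0,0,0.8,-0.8,1.6,0,0,0,0,0.8,-1.5,1,0,0,0,0,0.8,-1.8,0.1,0,0,0,0]'

```text
time: 13.98
tool_pos: [0.5246, 0.119, 0.0938]
tcp_rot: [0.057, 2.627, -0.015]
wrist_force: [-10.3, -6.4, 10.9]
width: 0.168
grip_force: 40.5
```

Call:
move_arm --series '[0.8,-1.6,-0.8,0,0,0,0,0.8,-1,-1.5,0,0,0,0,0.8,-0.1,-1.8,0,0,0,0,0.8,0.8,-1.6,0,0,0,0,0.8,0,0,0,0,0,0]'

```text
time: 14.6
tool_pos: [0.5402, 0.0603, 0.1046]
tcp_rot: [0.059, 2.622, -0.014]
wrist_force: [-3.8, -5.9, 9.5]
width: 0.169
grip_force: 39.9
```

```bash
cat > m.py <<'E'
from h import *
rep(); ys,L=prof(xs=(-.032,-.03,.026,.03)); M=L.mean(0)
for i in range(0,len(ys),2):
    if ys[i]<-.095 or ys[i]>-.056 and ys[i]<-.01: print(round(ys[i]*1000),L[:,i].astype(int),end=";")
ys,L=prof(xs=(-.005,0,.005)); print("\ntin",L.mean(0).astype(int)[30:110:2],ys[30])
E
python3 m.py
```

```text
t 14.6 ang -44.4 r 0.0348 h 0.0198 F tool [ -1.7  -6.1 -10. ] w 14.4 g 39.9 q [ 0.11 -0.12  2.37 -0.21  0.38 -1.24]
-140 [68 68 79 84];-138 [69 68 79 84];-136 [69 68 79 84];-134 [69 68 79 84];-132 [68 68 78 83];-130 [67 67 74 78];-128 [64 63 68 69];-126 [72 73 69 69];-124 [95 99 90 87];-122 [114 119 119 114];-120 [118 125 127 122];-118 [110 124 128 123];-116 [104 120 129 125];-114 [ 94 112 130 127];-112 [ 86 100 130 128];-110 [ 81  92 124 122];-108 [ 79  88 101 101];-106 [78 85 82 81];-104 [76 80 74 73];-102 [68 70 66 67];-100 [53 55 53 60];-98 [41 42 43 53];-96 [37 37 38 51];-56 [33 37 58 53];-54 [34 37 44 51];-52 [33 36 36 50];-50 [33 36 34 51];-48 [33 36 34 52];-46 [33 37 34 51];-44 [31 34 31 47];-42 [23 24 23 39];-40 [15 16 16 34];-38 [17 19 19 39];-36 [37 37 36 52];-34 [62 62 57 64];-32 [75 75 70 71];-30 [78 78 73 73];-28 [78 78 73 73];-26 [78 78 73 73];-24 [77 77 72 72];-22 [76 76 71 71];-20 [70 72 67 69];-18 [58 59 58 70];-16 [42 44 56 79];-14 [34 37 57 85];-12 [34 37 57 86];
tin [131 130 129 129 123 103  92 122 147 156 159 159 159 158 157 157 157 158
 158 157 157 157 156 156 156 157 157 156 155 155 155 151 131  92  51  28
  27  54  95 117] -0.10999999999999999
```

Call:
move_arm --series '[0.8,1.5,-1,0,0,0,0,0.8,0,0,0,0,0,0,0.8,1.8,-0.1,0,0,0,0,0.8,0,0,0,0,0,0,0.8,0,0,0,0,0,0]'

```text
time: 15.52
tool_pos: [0.5092, 0.0509, 0.0868]
tcp_rot: [0.059, 2.627, -0.015]
wrist_force: [-9.5, -3.9, 13.3]
width: 0.169
grip_force: 40.8
```

```bash
python3 m.py
```

```text
t 15.525 ang -106.5 r 0.0366 h 0.0196 F tool [  1.4  -4.3 -16.2] w 14.3 g 40.8 q [ 0.1  -0.15  2.45 -0.2   0.34 -1.25]
-140 [68 67 78 84];-138 [68 68 79 84];-136 [69 67 79 84];-134 [69 68 79 83];-132 [68 68 78 82];-130 [66 67 74 77];-128 [63 63 67 68];-126 [71 72 68 68];-124 [96 98 89 87];-122 [117 118 118 113];-120 [124 125 127 121];-118 [125 126 127 122];-116 [125 126 128 124];-114 [126 127 129 127];-112 [127 129 129 127];-110 [127 129 123 121];-108 [126 128 100 100];-106 [126 128  82  80];-104 [125 127  74  72];-102 [123 124  66  67];-100 [113 113  53  59];-98 [96 96 42 52];-96 [79 78 37 50];-56 [33 37 45 51];-54 [33 36 37 50];-52 [33 36 34 50];-50 [33 36 34 51];-48 [33 36 34 51];-46 [30 34 31 49];-44 [24 26 22 39];-42 [22 23 16 31];-40 [47 47 29 37];-38 [89 88 54 56];-36 [116 115  68  70];-34 [123 124  72  72];-32 [125 126  73  72];-30 [126 127  72  72];-28 [126 127  72  71];-26 [126 127  71  71];-24 [123 125  68  70];-22 [107 110  63  71];-20 [73 79 54 78];-18 [45 56 56 82];-16 [36 47 57 84];-14 [34 42 57 85];-12 [34 41 57 86];
tin [130 129 128 128 122 113 127 146 155 158 158 158 157 156 156 156 156 156
 156 156 156 155 155 155 156 156 155 154 154 154 151 135  99  58  33  43
  80 114 123 123] -0.10999999999999999
```

Call:
move_arm --series '[0.8,0.8,0.3,0,0,0,0,0.8,0.9,0.6,0,0,0,0,0.8,0,0,0,0,0,0,0.8,0,0,0,0,0,0]'

```text
time: 16.32
tool_pos: [0.4954, 0.0612, 0.0787]
tcp_rot: [0.058, 2.625, -0.013]
wrist_force: [-7.8, -0.2, 10.6]
width: 0.168
grip_force: 40.4
```

```bash
python3 m.py
```

```text
t 16.325 ang -136.5 r 0.0369 h 0.0197 F tool [  1.4  -0.6 -13.1] w 14.3 g 40.4 q [ 0.13 -0.16  2.47 -0.26  0.33 -1.17]
-140 [68 67 78 83];-138 [68 67 78 83];-136 [68 67 78 83];-134 [68 68 78 83];-132 [68 67 77 82];-130 [66 66 73 77];-128 [63 63 67 68];-126 [71 72 68 68];-124 [96 98 89 86];-122 [117 117 117 113];-120 [123 125 126 120];-118 [124 125 127 122];-116 [124 126 127 123];-114 [125 127 129 126];-112 [126 128 129 127];-110 [126 128 122 121];-108 [125 128 100 100];-106 [125 127  81  80];-104 [125 126  73  72];-102 [122 123  65  67];-100 [112 112  53  59];-98 [96 95 42 52];-96 [78 77 37 50];-56 [33 37 44 51];-54 [33 37 36 50];-52 [32 35 33 50];-50 [34 36 34 51];-48 [32 36 33 51];-46 [31 34 31 49];-44 [26 28 23 39];-42 [42 43 33 39];-40 [79 81 56 55];-38 [110 110  70  69];-36 [122 122  72  72];-34 [125 125  72  72];-32 [125 126  72  72];-30 [125 126  71  71];-28 [126 127  70  70];-26 [123 125  68  69];-24 [111 114  62  70];-22 [87 91 53 75];-20 [65 70 55 84];-18 [57 63 57 84];-16 [56 62 57 83];-14 [56 63 57 85];-12 [57 63 57 85];
tin [130 128 128 127 121 113 128 146 154 157 157 157 156 155 155 155 155 155
 155 155 155 154 154 155 155 155 154 154 154 154 150 131  93  55  44  77
 114 122 123 123] -0.10999999999999999
```

The jaw's steel edge went on about 1.7 mm while the contact edge and the tin stayed put. The rubber is pressed about 3.3 mm, a firm grip. I let go and back out along the axis.

Call:
move_arm --series '[4,0,0,0,0,0,0,4,0,0,0,0,0,0,4,0,0,0,0,0,0,4,0,0,-2,0,0,0,4,0,0,-3,0,0,0]'

```text
time: 17.25
tool_pos: [0.4711, 0.0623, 0.1216]
tcp_rot: [0.058, 2.627, -0.013]
wrist_force: [0.4, -1.1, 0.2]
width: 0.465
grip_force: 0.0
```

Call:
move_arm --series '[4,0,0,-4,0,0,0,4,0,0,-4,0,0,0,4,0,0,-2,0,0,0,4,0,0,0,0,0,0,4,0,0,0,0,0,0]'

```text
time: 17.88
tool_pos: [0.4226, 0.0644, 0.2084]
tcp_rot: [0.058, 2.625, -0.013]
wrist_force: [-0.3, 0.1, -0.6]
width: 0.465
grip_force: 0.0
```

Run:
```python
from h import *
rep()
b=read_camera('side')[:,:,::-1];t=read_camera('top')[:,:,::-1]
cv2.imwrite('pics/end.png',np.hstack([cv2.resize(b[150:410,200:400],(400,520)),cv2.resize(t[110:310,150:350],(400,400))[:,:400] if 0 else cv2.copyMakeBorder(cv2.resize(t[110:310,210:410],(400,400)),0,120,0,0,0)]))
```

```text
t 17.875 ang -134.4 r 0.0359 h 0.1685 F tool [0.6 0.  0.4] w 39.5 g 0.0 q [ 0.18 -0.56  2.46 -0.16  0.75 -1.26]
```

View pics/end.png

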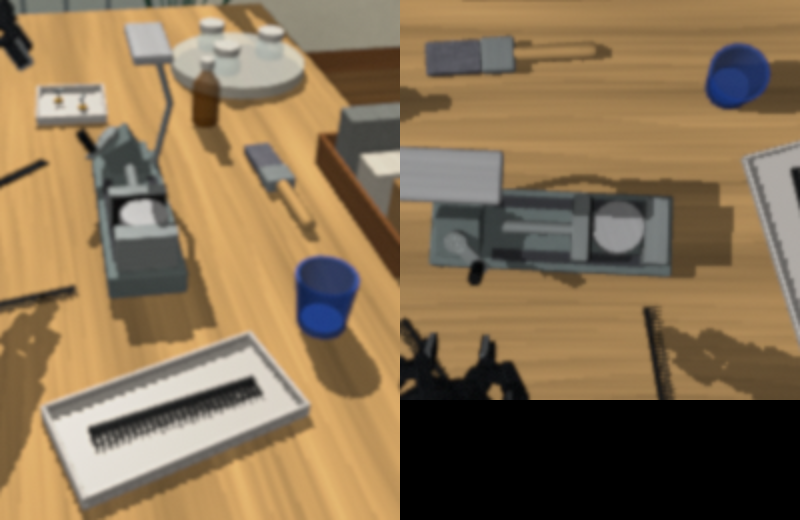

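The tin at (618,228) stands upright between the jaws, the comb lies in the tray at (175,410), and the knob at (477,272) is free. The votive holder, brush and bottle have not moved.

```bash
python3 -c "
from workcell import *
print(finish_job())"
```

```text
the job is handed in; nothing more can be done
None
```

The job is handed in: the comb lies flat in the long tray, the tin stands upright in the vise with the rubber pressed in about 3.3 mm by camera measurement, the handle is released, and the votive holder, hairbrush and amber bottle are where they stood.

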